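Rake the scattered wood strips into rows along the straightedge

ROBOT

A 6-joint arm with a two-finger parallel gripper is mounted at the origin on the work surface. World frame = base frame: x ahead of the robot, y to its left, z up, the work surface at z = 0. Lengths are in m, angles in degrees, forces in N, time in s.
With the tool pointing down it reaches from about 0.275 to 0.85 m from the base axis. Payload 5.2 kg.
Tool frame: the origin (TCP) lies midway between the tips of the shut fingers; the grasp point (between the pads) lies 19 mm behind it; z points along the fingers, y is the line along which they close (so a half turn about z gives the same grasp; the last joint's range is limited). The gripper opens to 85 mm and grips with 20 to 120 N. Pads are 22 mm wide; open, the fingers measure 114 mm over their backs; the gripper's body (76 mm by 85 mm) begins 54 mm behind the grasp point. The pads swing forward as they close: fully open they stand 13 mm farther back than shut.
Start: joints at [63.438, 14.817, 87.949, -0, 77.235, -11.62], TCP at [0.142, 0.531, 0.231] pointing down, gripper open.
Joint ranges: [-179.93, 179.93], [-52.35, 119.4], [10.71, 147.94], [-69.91, 249.91], [12.55, 155.21], [-178.61, 178.61]. Speed limits (degrees/s): [147.25, 147.25, 180, 180, 180, 180].

INTERFACE

Orientations are given as a 3x3 rotation matrix whose columns are the frame's x, y, z axes.
In Python, from station import env gives the robot as it stands. Calls block until the motion is done:
- env.movep(position, orientation): joint-space move of the TCP to a pose.
- env.movel(position, orientation=None, feed=0.15, guard=None): straight line of the TCP; orientation=None keeps the orientation; feed is the mean speed in m/s. With guard (N) it stops when the force on the tool has changed by that much, and returns True; else False.
- env.set_joints(angles): joint-space move.
- env.set_gripper(opening): opening from 0.0 (shut) to 1.0 (fully open); the grip force is fixed at half the most; returns when the fingers have stopped.
- env.hold(seconds).
- env.inverse_kinematics(position, orientation): joint angles nearest the present ones, or None.
- env.observe(): the state.
- env.grab_frame(name): name is "scene" or "side" or "wrist"; returns the picture (420x560x3 uint8, red, green, blue); there is no depth.
- env.get_calibration(name): a dict with "vertical_fov" (degrees; the focal length in pixels is half the picture's height over the tangent of half this angle, whatever the lens; pixels are square), "cx", "cy" (the principal point, pixels), "world_from_camera" (4x4, takes a point from camera to world coordinates); the wrist camera has in their place "tool_from_camera" (4x4, takes a point from camera to tool coordinates, whose origin is the TCP and whose axes are the flange's). Camera axes: x right, y up, looking along -z (the intrinsics and any distortion apply to the point x, -y, -z); pixel columns grow to the right and rows downward; lengths in m; the calibration is good to about 2 mm. A picture is of the moment at which its call begins: read the wrist's pose just before it. get_calibration takes no time and is no camera call.
A pose or a line that the arm cannot do raises env.Unreachable and nothing moves.
- env.finish_job(): hands the job in; it is judged then, once.
The state is a dict: "clock": time; "q": joint angles; "qd": joint speeds; "tau": joint torques, N m; "ee_pos": TCP position; "tool_rot": TCP orientation; "wrist_force": force on the tool from outside, world axes, zero at the start; "torque": the same for the moment, N m; "grip_width": opening from 0.0 (shut) to 1.0 (fully open); "gripper_force": force on a finger pad.
Only numpy, scipy, OpenCV 4.12 (cv2) and the standard library are available. Lean on these libraries where they do the work, as an engineer would, in place of code of your own. Each camera call takes 0.05 s, during which the arm holds its last target. There are 200 camera calls.

TASK

Three loose beech strips lie scattered on the green cutting mat. Pick up the blue rake with steel tines (not the dark sanding block), and with it rake the strips up against the aluminium straightedge so that all three lie flat in close parallel rows along it; do not push the strips with the gripper. Then stand the rake upright on its tines on the mat or bench, clear of the strips, let go, and leave the sanding block, the broken white cap and the paint jar where they are.

Things in the scene. Friction and masses are not known exactly. Their poses are not given: they have to be found in the camera images.
- rake_mid (a point): blue rake standing left or right of the mat, 104 mm high, about 250 g; point: its centre, 52 mm above the tine tips; x along the head, z up. 12 steel tines 30 mm long in two rows along x, 26 mm apart in a row; outer edges at y = +-21, x = +-68 mm. Head 144 x 46 mm, 30-44 mm above the tips; handle block 60 (x) x 24 (y) mm, 44-104 mm above the tips: grip across y. Half turn about z looks the same.
- fence (a point): aluminium straightedge fixed on the green cutting mat; point: middle of the foot of its front face, level with the mat's top (3 mm above the bench). x along the straightedge, y from its face across the mat to the strips, z up. It is 260 mm long, 16 mm high, 22 mm deep behind the face. The mat measures 320 (x) x 340 (y) mm, from y = -50 to y = +290 mm.
- strip_a_mid (a point): square strip of pale beech, 150 x 12 x 12 mm, one of three alike, lying loose on the mat; this point is its centre, x along its length, z up at the start. Nearest the straightedge at the start. It slides, it does not roll.
- strip_b_mid (a point): square strip of pale beech, 150 x 12 x 12 mm, one of three alike, lying loose on the mat; this point is its centre, x along its length, z up at the start. The middle one at the start. It slides, it does not roll.
- strip_c_mid (a point): square strip of pale beech, 150 x 12 x 12 mm, one of three alike, lying loose on the mat; this point is its centre, x along its length, z up at the start. Farthest from the straightedge at the start. It slides, it does not roll.
- sander_mid (a point): bystander, leave alone: dark wooden sanding block with a solid sole and black underside, 144 x 46 x 104 mm overall with the same handle shape as the rake but no tines, on the other side of the mat; this point is its centre, half-way up.
- cap_mid (a point): bystander, leave alone: broken half of a white plastic cap, half-round, 42 mm wide, 21 mm high, standing on the mat near its edge farther from the robot; point half-way up.
- jar_mid (a point): bystander, leave alone: small glass paint jar with red cap, 32 mm across, 38 mm high, standing on the mat near its edge by the robot; point half-way up.
Things that resemble listed ones, but are neither listed nor needed, are in the scene too. Of the things that look like the part that bears rake_mid, the smallest one is meant. What is shaped like the part that bears strip_c_mid but turquoise is not meant.

How it is judged:
By the outcome, as a careful person would: the job done as asked, in the order asked, and still so for the second after the job is handed in, with the robot touching nothing.
It also fails if it takes over 45 s, if anything falls off the work surface, if the arm or the gripper's body presses on something with over 40 N, if the wrist force passes 120 N, or if a joint passes its speed limit or range.

## Working session

There is one attempt and no reset: what is moved stays moved. The work goes in short steps, each a Python script; the robot and the scene stay as the last script left them, time stands still between calls to the robot, and variables do not carry over. Pictures are saved under pics/ and viewed, at most 10 in all, crops included, and the job is handed in when it is done.

```bash
mkdir -p pics
python3 - <<'E'
from station import env
import cv2,numpy as np
for n in("scene","side"):
    im=env.grab_frame(n); cv2.imwrite(f"pics/{n}0.png",im[:,:,::-1])
for n in("scene","side","wrist"):
    c=env.get_calibration(n); print(n,{k:(np.round(v,4).tolist() if not isinstance(v,str) else v) for k,v in c.items()})
print(env.observe()["clock"])
E
ls
```

```text
scene {'vertical_fov': 42.9589, 'cx': 274.7713, 'cy': 215.4046, 'world_from_camera': [[0.0543, -0.7469, 0.6627, 1.5244], [0.9985, 0.0367, -0.0404, -0.2259], [0.0059, 0.6639, 0.7478, 1.2705], [0.0, 0.0, 0.0, 1.0]]}
side {'vertical_fov': 42.8134, 'cx': 279.5677, 'cy': 212.1661, 'world_from_camera': [[-0.977, 0.1563, -0.1449, 0.2574], [-0.2127, -0.6748, 0.7067, 0.8039], [0.0126, 0.7213, 0.6925, 1.026], [0.0, 0.0, 0.0, 1.0]]}
wrist {'vertical_fov': 64.5347, 'cx': 282.8054, 'cy': 208.517, 'tool_from_camera': [[0.0003, 0.9609, 0.277, 0.0698], [1.0, -0.0, -0.0011, 0.0006], [-0.0011, 0.277, -0.9609, -0.1431], [0.0, 0.0, 0.0, 1.0]]}
0.1
pics
```

View pics/scene0.png

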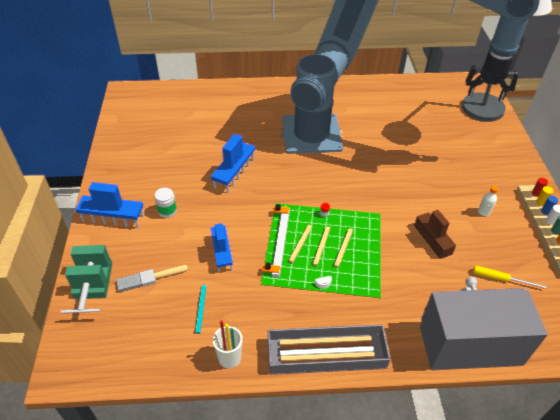

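View pics/side0.png

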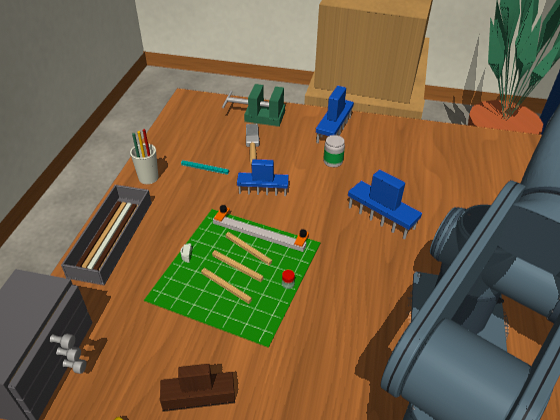

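```bash
cat > h.py <<'E'
import cv2,numpy as np
from station import env
def cam(n,obs=None):
    c=env.get_calibration(n); f=210/np.tan(np.radians(c["vertical_fov"]/2))
    if n=="wrist":
        T=np.eye(4);T[:3,:3]=obs["tool_rot"];T[:3,3]=obs["ee_pos"];M=T@np.array(c["tool_from_camera"])
    else: M=np.array(c["world_from_camera"])
    return f,c["cx"],c["cy"],M
def onplane(C,px,z):
    f,cx,cy,M=C; px=np.atleast_2d(np.asarray(px,float))
    d=np.c_[(px[:,0]-cx)/f,-(px[:,1]-cy)/f,-np.ones(len(px))]@M[:3,:3].T; o=M[:3,3]
    return o+d*((z-o[2])/d[:,2])[:,None]
def comps(mask,amin=60):
    n,l,s,c=cv2.connectedComponentsWithStats(mask.astype(np.uint8))
    return [(s[i,4],c[i],l==i) for i in range(1,n) if s[i,4]>=amin]
def hsv(im): return cv2.cvtColor(im,cv2.COLOR_RGB2HSV)
def rect(m):
    c=np.argwhere(m)[:,::-1].astype(np.float32); return cv2.minAreaRect(c)
E
python3 - <<'E'
from h import *
for n in("scene","side"):
    im=cv2.imread(f"pics/{n}0.png")[:,:,::-1].copy(); H=hsv(im); C=cam(n)
    g=(abs(H[:,:,0].astype(int)-60)<12)&(H[:,:,1]>150)
    A=max(comps(g),key=lambda a:a[0]); hull=cv2.convexHull(np.argwhere(A[2])[:,::-1].astype(np.int32))
    q=cv2.approxPolyDP(hull,8,True)[:,0]; P=onplane(C,q,.003); print(n,"mat",q.tolist(),P.round(3)[:,:2].tolist(),np.linalg.norm(P-np.roll(P,1,0),axis=1).round(3))
    hm=np.zeros(g.shape,np.uint8);cv2.fillConvexPoly(hm,hull,1)
    b=(abs(H[:,:,0].astype(int)-18)<10)&(H[:,:,1]>60)&(H[:,:,1]<190)&(H[:,:,2]>110)&(hm>0)
    for a,c,m in comps(b):
        r=rect(m);bp=cv2.boxPoints(r); e=[(bp[0]+bp[1])/2,(bp[2]+bp[3])/2] if np.linalg.norm(bp[0]-bp[1])<np.linalg.norm(bp[1]-bp[2]) else [(bp[1]+bp[2])/2,(bp[0]+bp[3])/2]
        E=onplane(C,e,.011);print(" strip",a,c.round(),E.round(3)[:,:2].tolist(),np.linalg.norm(E[0]-E[1]).round(3))
    bl=(abs(H[:,:,0].astype(int)-112)<12)&(H[:,:,1]>170)&(H[:,:,2]>80)
    for a,c,m in comps(bl,200): print(" blue",a,c.round(),onplane(C,c,.055).round(3)[0,:2], np.unique(im[m]//16,axis=0,return_counts=True)[1].max())
E
```

```text
scene mat [[379, 296], [262, 283], [279, 204], [379, 214]] [[0.717, 0.118], [0.657, -0.208], [0.352, -0.141], [0.411, 0.175]] [0.311 0.332 0.312 0.321]
 strip 186 [300. 244.] [[0.456, -0.052], [0.592, -0.124]] 0.154
 strip 177 [321. 246.] [[0.463, 0.003], [0.607, -0.053]] 0.154
 strip 176 [343. 248.] [[0.475, 0.073], [0.614, 0.008]] 0.154
 blue 18184 [56. 79.] [-0.31  -0.977] 16395
 blue 1027 [232. 159.] [ 0.187 -0.289] 374
 blue 1454 [108. 203.] [ 0.368 -0.675] 364
 blue 577 [221. 245.] [ 0.556 -0.322] 222
side mat [[319, 242], [268, 346], [144, 300], [212, 209]] [[0.347, -0.153], [0.406, 0.179], [0.718, 0.122], [0.656, -0.21]] [0.314 0.337 0.317 0.338]
 strip 317 [248. 248.] [[0.589, -0.121], [0.454, -0.05]] 0.153
 strip 347 [237. 266.] [[0.604, -0.051], [0.462, 0.005]] 0.153
 strip 363 [226. 285.] [[0.612, 0.011], [0.473, 0.075]] 0.152
 blue 872 [334. 113.] [ 0.387 -0.685] 259
 blue 934 [262. 176.] [ 0.54 -0.32] 178
 blue 2031 [386. 199.] [ 0.193 -0.303] 561
```

```bash
cat >> h.py <<'E'
def down(deg):  # tool x at this world yaw, pointing down
    a=np.radians(deg); x=np.array([np.cos(a),np.sin(a),0]);z=np.array([0,0,-1.]); return np.c_[x,np.cross(z,x),z]
E
python3 - <<'E'
from h import *
for d in(0,180): print(d,env.inverse_kinematics([.55,-.32,.30],down(d)))
# jar / cap from scene: red at z=.038
im=cv2.imread("pics/scene0.png")[:,:,::-1].copy();C=cam("scene")
print(onplane(C,[[325,208]],.038),onplane(C,[[323,284]],.01))
R=[d for d in(0,180) if env.inverse_kinematics([.55,-.32,.30],down(d)) is not None]
j=[abs(env.inverse_kinematics([.55,-.32,.30],down(d))[5]) for d in R]
d=R[int(np.argmin(j))]
env.movep([.55,-.32,.30],down(d)); o=env.observe(); im=env.grab_frame("wrist"); cv2.imwrite("pics/w1.png",im[:,:,::-1])
np.savez("w1.npz",ee_pos=o["ee_pos"],tool_rot=o["tool_rot"]); print(d,o["ee_pos"],o["clock"])
E
```

```text
0 [-4.02194761e+01  2.20993415e+01  6.82289371e+01 -2.54444375e-14
  8.96717214e+01  4.97805239e+01]
180 [-4.02194761e+01  2.20993415e+01  6.82289371e+01 -2.54444375e-14
  8.96717214e+01 -1.30219476e+02]
[[ 0.40879386 -0.00051396  0.038     ]] [[ 0.67377758 -0.03515987  0.01      ]]
0 [ 0.55038723 -0.31908873  0.30005862] 3.4083
```

View pics/w1.png

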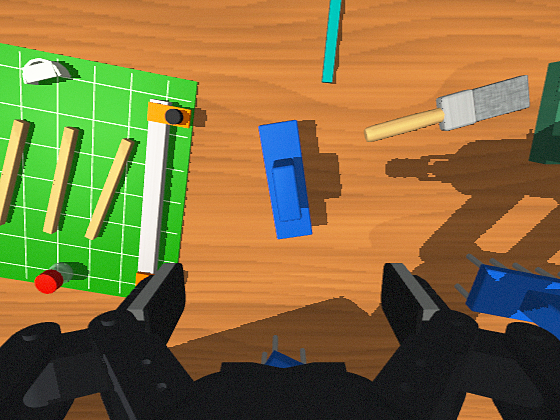

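Run:
```python
from h import *
o=np.load("w1.npz");C=cam("wrist",o);im=cv2.imread("pics/w1.png")[:,:,::-1].copy();H=hsv(im)
bl=(abs(H[:,:,0].astype(int)-108)<14)&(H[:,:,1]>150)&(H[:,:,2]>80)
for a,c,m in comps(bl,1500):
    if not(200<c[0]<340 and c[1]<260): continue
    bp=cv2.boxPoints(rect(m)); P=onplane(C,bp,.044);L=np.linalg.norm(P-np.roll(P,-1,0),axis=1);i=int(np.argmax(L));d=P[(i+1)%4]-P[i]
    print("rake head",P.mean(0).round(4),L.round(4),"yaw",np.degrees(np.arctan2(d[1],d[0])).round(2))
    vals=im[m][:,2]; print(np.histogram(vals,8))
    # brightest = head top/handle top; handle side darker: list handle comps
    e=cv2.Canny(im,40,90); 
w=(H[:,:,1]<40)&(H[:,:,2]>170)
for a,c,m in comps(w,1500):
    ys=np.unique(np.argwhere(m)[:,0])[12:-12]; L=np.array([[np.where(m[y])[0].min()-.5,y] for y in ys],float);Rr=np.array([[np.where(m[y])[0].max()+.5,y] for y in ys],float)
    PL=onplane(C,L,.019);PR=onplane(C,Rr,.019)
    for P in(PL,PR):
        v=cv2.fitLine(P[:,:2].astype(np.float32),cv2.DIST_HUBER,0,.001,.001).ravel();print("fence edge",v.round(4),np.degrees(np.arctan2(v[1],v[0])))
    print(onplane(C,[c],.019),PL[[0,-1]].round(4).tolist())
og=(abs(H[:,:,0].astype(int)-12)<8)&(H[:,:,1]>220)&(H[:,:,2]>180)
for a,c,m in comps(og,100): 
    if 130<c[0]<200: print("orange",a,c,onplane(C,[c],.019))
b=(abs(H[:,:,0].astype(int)-20)<8)&(H[:,:,1]>60)&(H[:,:,1]<170)&(H[:,:,2]>140)
for a,c,m in comps(b,300):
    if c[0]<135 and a<5000:
        r=rect(m);bp=cv2.boxPoints(r);P=onplane(C,bp,.015);print("strip",onplane(C,[c],.015).round(4),np.linalg.norm(P-np.roll(P,-1,0),axis=1).round(3))
cr=cv2.resize(im[100:260,230:350],None,fx=4,fy=4,interpolation=2);cv2.imwrite("pics/w1c.png",cr[:600,:,::-1])
```

```text
rake head [ 0.5399 -0.3216  0.044 ] [0.0442 0.1427 0.0487 0.1434] yaw 7.32
(array([  72,  232,  307,   47,   63,  115, 2503,  892]), array([ 81.  , 102.75, 124.5 , 146.25, 168.  , 189.75, 211.5 , 233.25,
       255.  ]))
fence edge [ 0.9834 -0.1815  0.5011 -0.1314] -10.455587
fence edge [ 0.9829 -0.1841  0.5127 -0.1554] -10.606489
[[ 0.51703312 -0.14520051  0.019     ]] [[0.5966, -0.1494, 0.019], [0.4224, -0.1175, 0.019]]
strip [[0.5599 0.0344 0.015 ]] [0.142 0.012 0.142 0.013]
strip [[ 0.5368 -0.0241  0.015 ]] [0.15  0.012 0.15  0.013]
strip [[ 0.5248 -0.0873  0.015 ]] [0.15  0.012 0.15  0.013]
```

View pics/w1c.png

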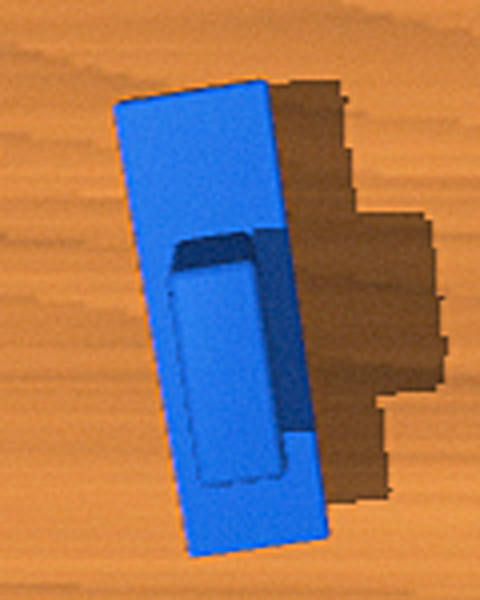

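```bash
cat >> h.py <<'E'
FY=-10.5; a=np.radians(FY); EX=np.array([np.cos(a),np.sin(a),0]);EY=np.array([-np.sin(a),np.cos(a),0]); F=np.array([.5115,-.1333,0])
def fp(x,y,z): return F+EX*x+EY*y+np.array([0,0,z])
E
python3 - <<'E'
from h import *
o=np.load("w1.npz");C=cam("wrist",o)
print(onplane(C,np.array([[178,272],[255,262],[283,470],[205,487]])/4+[230,100]-.375,.104).mean(0))
g=np.array([.5395,-.3216,0]);R=down(7.3)
env.movep(g+[0,0,.16],R); env.movel(g+[0,0,.061],R,feed=.1)
env.set_gripper(0.); s=env.observe();print(s["grip_width"],s["gripper_force"],s["clock"])
env.movel(g+[0,0,.17],R,feed=.12); s=env.observe();print(s["grip_width"],s["wrist_force"],s["clock"])
env.movep(fp(0,.245,.17),down(FY))
cv2.imwrite("pics/s2.png",env.grab_frame("side")[:,:,::-1]); print(env.observe()["clock"])
E
```

```text
[ 0.54003397 -0.32294086  0.104     ]
0.27676765577885865 60.68333029747009 5.8
0.27675238636891025 [ 0.0068396   0.94280228 -1.91463862] 6.8583
8.4917
```

View pics/s2.png

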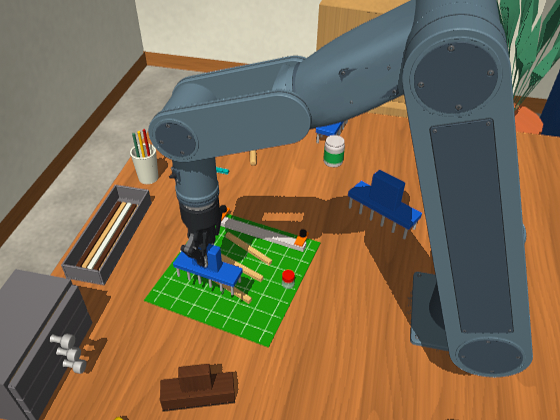

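Run:
```python
from h import *
R=down(FY); z=.0655
print(env.movel(fp(0,.245,z),R,feed=.1,guard=10))
print(env.observe()["wrist_force"])
print(env.movel(fp(0,.075,z),R,feed=.06,guard=15))
print(env.movel(fp(0,.045,z),R,feed=.02,guard=6)); s=env.observe(); d=s["ee_pos"]-F; print(d@EX,d@EY,s["wrist_force"],s["clock"])
cv2.imwrite("pics/s3.png",env.grab_frame("side")[150:400,130:380,::-1].repeat(2,0).repeat(2,1))
```

```text
False
[ 0.86859636  0.25183963 -2.15253891]
False
True
-0.00018539106489762547 0.05641038528320808 [-0.00588841  1.29315197 -2.4566144 ] 13.625
```

View pics/s3.png

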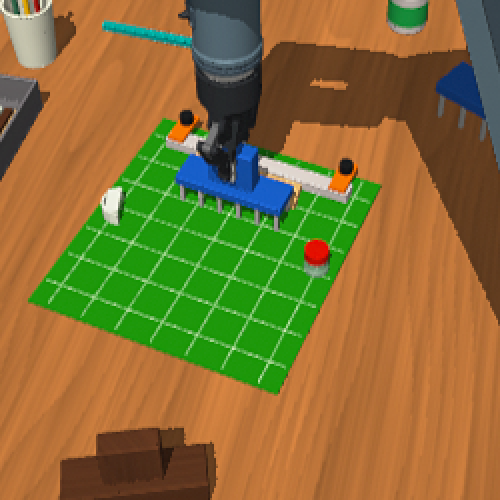

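Run:
```python
from h import *
R=down(FY); z=.0655
env.movel(fp(0,.075,z),R,feed=.03); env.movel(fp(0,.215,z),R,feed=.12); env.hold(.2)
im=env.grab_frame("scene"); cv2.imwrite("pics/s4.png",cv2.resize(im[190:310,240:400],None,fx=4,fy=4,interpolation=2)[:,:,::-1]); print(env.observe()["clock"])
```

```text
16.0
```

View pics/s4.png

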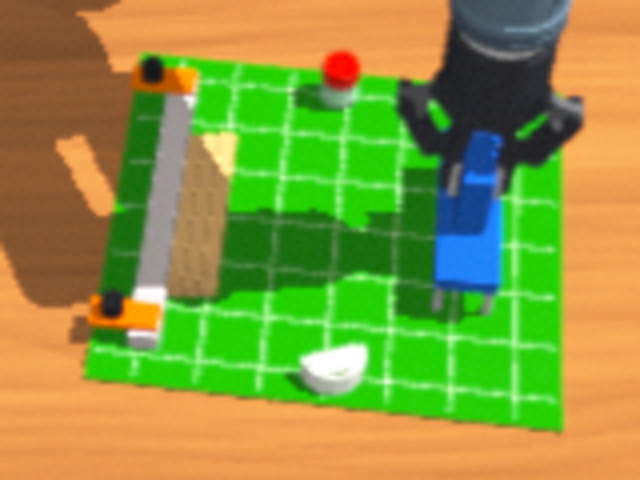

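Run:
```python
from h import *
R=down(FY)
t=env.movel(fp(0,.215,.060),R,feed=.01,guard=3); s=env.observe(); print(t,s["ee_pos"][2],s["wrist_force"])
env.set_gripper(.6); env.hold(.3); p=env.observe()["ee_pos"]
env.movel(p+[0,0,.2],feed=.12); env.movep(fp(0,.03,.33),R)
env.hold(.3); o=env.observe()
w=env.grab_frame("wrist"); q=env.grab_frame("side"); print(o["clock"],o["grip_width"])
np.savez("w5.npz",ee_pos=o["ee_pos"],tool_rot=o["tool_rot"]);cv2.imwrite("pics/w5.png",w[:,:,::-1]);cv2.imwrite("pics/s5.png",q[:,:,::-1])
```

```text
True 0.0642304267342376 [-0.28578148 -1.18635182  5.94382267]
19.9167 0.6020385374105375
```

View pics/w5.png

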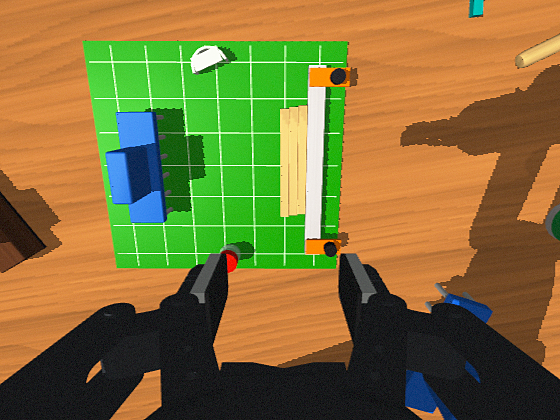

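View pics/s5.png

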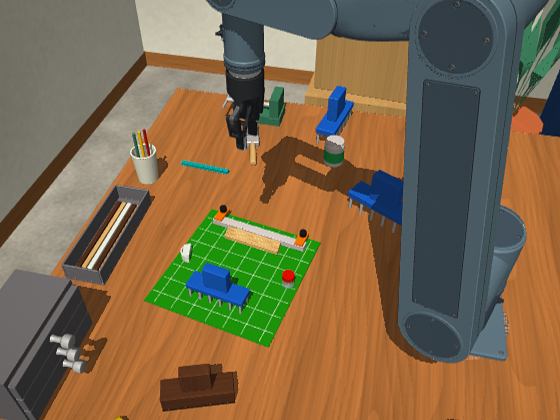

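The wrist view shows the three strips in tight parallel rows (cols 281–308) against the straightedge (col 307). The rake stands upright and clear (about 140,167), and the bystanders are where they were.

```bash
python3 -c "
from station import env
print(env.finish_job())"
```

```text
the job is handed in; nothing more can be done
None
```

The three strips lie in tight parallel rows along the straightedge, the rake stands upright on the mat clear of them, and the bystanders were not moved; the job was handed in at about 20 s on the robot's clock (no verdict was returned).

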